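# Rebuild the radio stack under the shelf

## Robot

A 6-joint arm with a two-finger parallel gripper is mounted at the origin on the work surface. World frame = base frame: x ahead of the robot, y to its left, z up, the work surface at z = 0. Lengths are in m, angles in rad, forces in N, time in s.
With the tool pointing down it reaches from about 0.35 to 0.8 m from the base axis. Payload 7.3 kg.
Tool frame: the origin (TCP) lies between the finger pads, 19 mm behind the fingertips; this is the grasp point; z points along the fingers, y is the line along which they close (so a half turn about z gives the same grasp; the last joint's range is limited). The gripper opens to 85 mm and grips with 20 to 120 N. Pads are 22 mm wide; open, the fingers measure 114 mm over their backs; the gripper's body (76 mm by 85 mm) begins 54 mm behind the grasp point. The pads swing forward as they close: fully open they stand 13 mm farther back than shut.
Start: joints at [0.994, 0.342, 1.524, -0, 1.275, -0.146], TCP at [0.219, 0.477, 0.25] pointing down, gripper open.
Joint ranges: [-2.53, 2.53], [-0.77, 2.02], [0.04, 2.7], [-1, 4.14], [0.28, 2.66], [-3.11, 3.11]. Speed limits (rad/s): [2.57, 2.57, 3.14, 3.14, 3.14, 3.14].

## Interface

Orientations are given as a unit quaternion [x, y, z, w].
In Python, from workcell import r, command_gripper, optics gives the robot as it stands. The module is installed in compiled form; this text tells all that it offers. Calls block until the motion is done:
- r.reach(position, orientation): joint-space move of the TCP to a pose.
- r.move_straight(position, orientation=None, speed=0.15, max_force=None): straight line of the TCP; orientation=None keeps the orientation; speed is the mean speed in m/s. With max_force (N) it stops when the force on the tool has changed by that much, and returns True; else False.
- r.movej(angles): joint-space move.
- command_gripper(opening, force=None): finger opening in m; force is the grip in N (None keeps the last); returns when the fingers have stopped.
- r.hold(seconds).
- r.solve_ik(position, orientation): joint angles nearest the present ones, or None.
- r.read_state(): the state.
- optics.get_image(name): name is "side" or "top" or "wrist"; returns (picture, depth): 480x640x3 uint8, red, green, blue; 480x640 float32, m along the optical axis (not along the pixel's ray), 0 where there is no reading.
- optics.camera_model(name): a dict with "K" (3x3 intrinsics, pixels), "R" (3x3) and "t" (3): a world point X has camera coordinates R X + t; the wrist camera has in their place "tool_from_camera" (4x4, takes a point from camera to tool coordinates, whose origin is the TCP and whose axes are the flange's). Camera axes: x right, y down, z forward; pixel columns grow to the right and rows downward; lengths in m; the calibration is good to about 2 mm. The wrist camera is an equidistant fisheye: a pixel r from the principal point sees the ray r / f radians off the axis. A picture is of the moment at which its call begins: read the wrist's pose just before it. camera_model takes no time and is no camera call.
A pose or a line that the arm cannot do raises r.PlanningError and nothing moves.
- r.finish_job(): hands the job in; it is judged then, once.
The state is a dict: "time_s": time; "joint_positions": joint angles; "dq": joint speeds; "tau": joint torques, N m; "eef_pos": TCP position; "eef_rot": TCP orientation; "contact_force": force on the tool from outside, world axes, zero at the start; "torque": the same for the moment, N m; "grip_width": finger opening in m; "grip_force": force on a finger pad.
Only numpy, scipy, OpenCV 4.12 (cv2) and the standard library are available. Lean on these libraries where they do the work, as an engineer would, in place of code of your own. Each camera call takes 0.05 s, during which the arm holds its last target. There are 200 camera calls.

## Task

Take the desk microphone off the amplifier under the white shelf and stand it upright in the middle of the round cork mat. Then stack the two loose units under the shelf: first the larger one, centred on the amplifier's top with its long side running front to back square with the amplifier, and on it the smaller one, centred and square in the same way. Set everything down gently, without dropping it, and leave the other things where they are.

Things in the scene. Friction and masses are not known exactly. Their poses are not given: they have to be found in the camera images.
- rack: Fixed: dark amplifier case, 130 mm deep (x) x 150 mm wide (y) x 60 mm high, under a narrow white shelf on two posts (30 mm square, at x = -10, y = -140 and +140 mm; feet 90 mm long in x, 12 mm high). Origin on the desk under the amplifier's centre; z up; its x (front to back) points forward and left, yaw 0.95 to 1.25 rad, so its front (-x) faces the robot's right.
- shelf_edge (a point): Middle of the lower front (-x) edge of the shelf board: x = -45 mm from the rack's origin, 310 mm above the desk. Board 60 mm deep (x -45 to +15), 310 mm long, 18 mm thick, gear on it up to 365 mm high. It roofs the amplifier's middle: a tool pointing straight down cannot work there; one leaning back to -x by about 40 degrees, fingers closing along y, fits.
- amp_top (a point): Centre of the amplifier's flat top, 60 mm above the desk; axes as rack.
- tuner: Larger loose unit: closed dark metal case 110 mm long (x) x 62 mm wide (y) x 46 mm high, flat top and bottom, about 0.4 kg (varies), its panel with two low knobs on the -x end. Stands flat on the desk, yaw (x from world x) 0.8 to 1.3 rad. Origin at the centre of its underside, z up.
- meter: Smaller loose unit: closed dark metal case 86 mm long (x) x 50 mm wide (y) x 42 mm high, flat top and bottom, about 0.25 kg (varies), white dial on the -x end. Stands flat on the desk, yaw (x from world x) 0.8 to 1.3 rad. Origin at the centre of its underside, z up.
- mic: Desk microphone, loose, standing on the amplifier's top: round foot 68 mm across and 14 mm high, stem 18 mm across, cylindrical grey head 38 mm across from 63 to 115 mm above its underside; 0.35 kg. Origin at the centre of the foot's underside, z up.
- mat: Round cork mat, fixed to the desk, 120 mm across, 3 mm thick. Origin at the centre of its underside. It, the tuner and the meter stand on the desk before the rack and to its right in three places; which is where varies.
- mug: Bystander, loose, leave alone: white coffee mug, 76 mm across, 90 mm high. Origin on its underside.
- multimeter: Bystander, loose, leave alone: yellow hand multimeter lying flat, 150 x 75 x 35 mm. Origin on its underside.
- speaker: Bystander, loose, leave alone: black cube loudspeaker, 85 mm. Origin on its underside.
- tin: Bystander, loose, leave alone: small round metal jar, 44 mm across, 36 mm high. Origin on its underside.
- screwdriver: Bystander, loose, leave alone: screwdriver lying flat, 170 mm long; origin near its middle.
- key: Bystander, loose, leave alone: telegraph key on a dark wooden base, 110 x 65 mm, 40 mm high. Origin on its underside.

How it is judged:
By the outcome, as a careful person would: the job done as asked, in the order asked, and still so for the second after the job is handed in, with the robot touching nothing.
It also fails if it takes over 72 s, if anything falls off the work surface, if the arm or the gripper's body presses on something with over 40 N, if the wrist force passes 120 N, or if a joint passes its speed limit or range.

## Working session

There is one attempt and no reset: what is moved stays moved. The work goes in short steps, each a Python script; the robot and the scene stay as the last script left them, time stands still between calls to the robot, and variables do not carry over. Pictures are saved under pics/ and viewed, at most 10 in all, crops included, and the job is handed in when it is done.

```bash
mkdir -p pics; ls; cat > h.py <<'E'
import numpy as np, cv2
from workcell import r, command_gripper, optics
from scipy.spatial.transform import Rotation as Rn
def cloud(name):
    im,d=optics.get_image(name); m=optics.camera_model(name)
    K,R,t=[np.array(m[k]) for k in("K","R","t")]
    v,u=np.mgrid[:480,:640]
    P=np.stack([(u-K[0,2])/K[0,0]*d,(v-K[1,2])/K[1,1]*d,d],-1)
    W=(P-t.ravel())@R
    W[d==0]=np.nan
    return im,W
E
python3 - <<'E'
from h import *
for n in("top","side"):
    im,W=cloud(n); np.save(f"/tmp/{n}.npy",W); cv2.imwrite(f"pics/{n}0.png",im[...,::-1]); cv2.imwrite(f"/tmp/{n}0.png",im[...,::-1])
    m=optics.camera_model(n); print(n,np.round(-np.array(m["R"]).T@np.array(m["t"]).ravel(),3),np.round(m["K"],1).tolist())
print(r.read_state())
E
```

```text
pics
top [ 0.485 -0.014  1.427] [[524.6, 0.0, 318.0], [0.0, 524.6, 245.2], [0.0, 0.0, 1.0]]
side [ 0.42  -0.678  0.995] [[462.9, 0.0, 311.3], [0.0, 462.9, 235.0], [0.0, 0.0, 1.0]]
{'time_s': 0.1, 'joint_positions': array([ 9.94004548e-01,  3.42676234e-01,  1.52488595e+00,  2.10995007e-05,
        1.27538363e+00, -1.46037987e-01]), 'dq': array([-7.89476787e-04, -1.36285900e-03, -1.00148756e-03,  9.51525285e-04,
        4.73741116e-04,  9.45566537e-05]), 'tau': array([ 9.82801284e-04, -4.34449625e+01, -2.46488589e+01, -1.91197869e-04,
        4.61576259e-03, -2.67437042e-05]), 'eef_pos': array([0.21903864, 0.47678314, 0.2493958 ]), 'eef_rot': array([ 2.13718589e-01,  9.76895034e-01, -6.29302495e-04, -2.48675917e-04]), 'contact_force': array([ 0.28539777,  0.77564248, -0.81232649]), 'torque': array([-0.03452256,  0.00684588, -0.00892544]), 'grip_force': 0.0, 'grip_width': 0.0855235451452928}
```

View pics/top0.png

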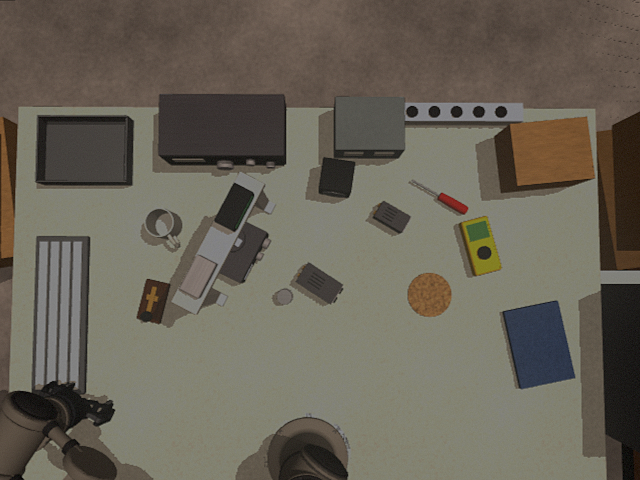

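View pics/side0.png

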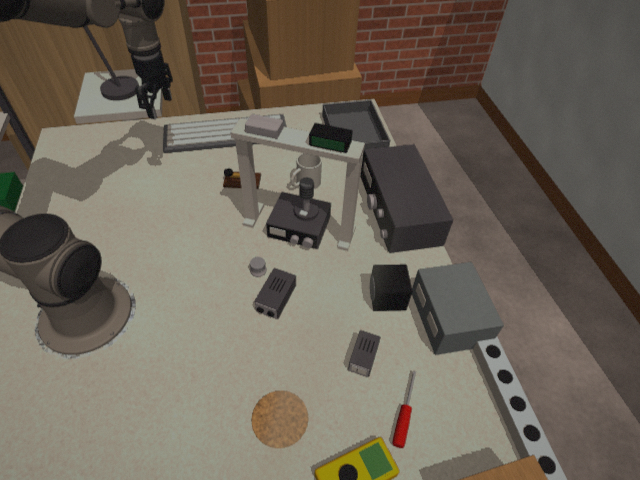

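The top view shows the rack (amplifier about (243,250)), tuner (320,284), meter (391,217) and mat (430,295). The tin is at (283,296), close to the tuner. The side view shows the mic on the amplifier at about (305,200), with the tuner at (275,292) and the meter at (364,352).

```bash
python3 - <<'E'
import numpy as np,cv2
from scipy.optimize import least_squares
T=np.load('/tmp/top.npy');S=np.load('/tmp/side.npy')
def sel(W,c,rad,z0,z1):
    P=W.reshape(-1,3);k=(np.hypot(P[:,0]-c[0],P[:,1]-c[1])<rad)&(P[:,2]>z0)&(P[:,2]<z1);return P[k]
def rect(P):
    (c,s,a)=cv2.minAreaRect((P[:,:2]*1000).astype(np.float32));b=cv2.boxPoints((c,s,a))
    e=[b[1]-b[0],b[2]-b[1]];l=max(e,key=np.linalg.norm);
    return np.round(c,1),np.round(s,1),round(float(np.arctan2(l[1],l[0])%np.pi),3),len(P),round(np.median(P[:,2])*1000,1)
for n,p in(('tuner',(284,320)),('meter',(217,391)),('mat',(295,430)),('tin',(296,283)),('speaker',(175,337))):
    c=T[p]; print(n,c.round(3))
    for W,l in((T,'top'),(S,'side')):
        lo,hi={'tuner':(.040,.052),'meter':(.036,.048),'mat':(.0015,.0045),'tin':(.03,.042),'speaker':(.08,.09)}[n]
        P=sel(W,c,.075,lo,hi)
        if len(P)>5: print(' ',l,rect(P))
c=T[250,220];print('shelf',c)
for W,l in((T,'top'),(S,'side')):
    P=sel(W,c,.2,.305,.375);print(l,rect(P)); P=sel(W,c,.2,.324,.332);print(l,rect(P))
    A=sel(W,T[250,243],.13,.055,.066);print('amp',rect(A))
np.save('/tmp/x.npy',T)
E
```

```text
tuner [ 0.462 -0.031  0.044]
  top (array([464.1, -27.7]), array([111.8,  61.9]), 0.998, 963, np.float64(45.9))
  side (array([464.6, -32.5]), array([116.4,  63.3]), 0.995, 1001, np.float64(46.8))
meter [ 0.64  -0.22   0.037]
  top (array([ 640.8, -222.4]), array([88.4, 50.9]), 1.038, 595, np.float64(41.4))
  side (array([ 641.8, -226.9]), array([89.9, 49.8]), 1.042, 818, np.float64(42.7))
mat [ 0.432 -0.329  0.003]
  top (array([ 430.9, -330.3]), array([146.4, 143.2]), 1.463, 725, np.float64(2.8))
  side (array([ 431.9, -329.3]), array([148.4, 145. ]), 0.395, 1866, np.float64(3.0))
tin [0.43  0.067 0.037]
  top (array([439.6,  42.8]), array([50.7, 87.1]), 2.27, 178, np.float64(36.1))
  side (array([429.3,  61.5]), array([41.5, 36.4]), 1.458, 168, np.float64(36.8))
speaker [ 0.744 -0.074  0.083]
  top (array([757.8, -74.3]), array([ 84.7, 114.4]), 2.993, 1010, np.float64(84.3))
  side (array([757.1, -78.9]), array([ 86.9, 111. ]), 3.003, 1053, np.float64(85.8))
shelf [0.53805342 0.182585   0.32498999]
top (array([554.6, 188. ]), array([ 61.7, 310.1]), 2.667, 4367, np.float64(330.8))
top (array([554.3, 187.9]), array([ 60.9, 309.7]), 2.669, 2104, np.float64(327.9))
amp (array([570.9, 156.1]), array([ 65.5, 208.8]), 2.678, 1164, np.float64(60.0))
side (array([554.5, 183.8]), array([ 65.7, 310.9]), 2.665, 3487, np.float64(330.6))
side (array([554.6, 184. ]), array([ 65.2, 310.9]), 2.665, 1313, np.float64(328.8))
amp (array([563.9, 194.6]), array([136.6, 257.6]), 2.689, 1514, np.float64(60.9))
```

```bash
python3 - <<'E'
import numpy as np,cv2
from scipy.optimize import least_squares
T=np.load('/tmp/top.npy');S=np.load('/tmp/side.npy')
yaw=1.097;o=np.array([.5613,.1995]);ex=np.array([np.cos(yaw),np.sin(yaw)]);ey=np.array([-ex[1],ex[0]])
for n,W in(('top',T),('side',S)):
    im=cv2.imread(f'/tmp/{n}0.png');hsv=cv2.cvtColor(im,cv2.COLOR_BGR2HSV)
    m=(hsv[...,0]<20)&(hsv[...,1]>90)&(np.hypot(W[...,0]-.43,W[...,1]+.33)<.09)
    (c,rad)=cv2.minEnclosingCircle((W[m][:,:2]*1000).astype(np.float32));print(n,'mat',c,rad)
    P=W.reshape(-1,3);L=np.c_[(P[:,:2]-o)@ex,(P[:,:2]-o)@ey,P[:,2]]*1000
    A=L[(abs(L[:,0])<80)&(abs(L[:,1])<100)]
    t=A[(A[:,2]>55)&(A[:,2]<64)];print(n,'amp top x,y percentiles',np.percentile(t[:,:2],[1,3,97,99],axis=0).round(1).tolist(),len(t))
    f=A[(A[:,2]>10)&(A[:,2]<50)&(abs(A[:,1])<60)];print(' front',np.percentile(f[:,0],[5,30,50,70,95]).round(1) if len(f) else 0)
    h=A[(A[:,2]>125)&(A[:,2]<174)];print(' head',len(h), h.min(0) if len(h) else 0,h.max(0) if len(h) else 0)
    if len(h)>20:
        s=least_squares(lambda c:np.hypot(h[:,0]-c[0],h[:,1]-c[1])-19,h[:,:2].mean(0),loss='soft_l1');print(' mic head',s.x,s.cost)
    h=A[(A[:,2]>168)&(A[:,2]<182)];print(' headtop',len(h), h.mean(0) if len(h) else 0, cv2.minEnclosingCircle(h[:,:2].astype(np.float32)) if len(h) else 0)
    h=A[(A[:,2]>70)&(A[:,2]<78)];print(' foot',len(h), cv2.minEnclosingCircle(h[:,:2].astype(np.float32)) if len(h) else 0)
    for n2,y in(('postR',-140),('postL',140)):
        q=L[(abs(L[:,0]+10)<30)&(abs(L[:,1]-y)<30)&(L[:,2]>30)&(L[:,2]<290)]
        if len(q):print(n2,np.percentile(q[:,:2],[3,50,97],axis=0).round(1).tolist())
E
```

```text
top mat (433.50433349609375, -327.8225402832031) 60.34751892089844
top amp top x,y percentiles [[-64.8, -71.8], [-63.2, -69.2], [-4.9, 72.4], [-3.3, 74.9]] 1068
 front [-78.8 -74.3 -69.3 -66.7 -65. ]
 head 0 0 0
 headtop 0 0 0
 foot 116 ((-6.136911869049072, -16.7503604888916), 28.79931640625)
postR [[-23.8, -152.5], [-22.8, -136.3], [-8.8, -123.5]]
postL [[-23.5, 126.0], [-22.6, 136.7], [-9.2, 154.9]]
side mat (433.0517883300781, -331.21514892578125) 59.558982849121094
side amp top x,y percentiles [[-68.8, -75.9], [-67.2, -73.6], [59.0, 69.0], [62.4, 71.4]] 1416
 front [-79.1 -70.4 -68.9 -67.9 -66. ]
 head 198 [-16.99475498 -39.32726884 125.64111964] [ 16.84248659  -0.85619724 173.94386942]
 mic head [  6.2166183  -19.43997884] 163.38447531416637
 headtop 137 [  1.8542283  -20.9078866  175.09025086] ((3.031956434249878, -18.701004028320312), 20.08073616027832)
 foot 272 ((5.027994155883789, -18.920150756835938), 34.986907958984375)
postR [[-28.6, -156.2], [-25.3, -143.1], [-3.8, -127.3]]
postL [[-28.1, 122.9], [-24.5, 132.2], [1.5, 153.0]]
```

```bash
cat >> h.py <<'E'
yawR=1.097; oR=np.array([.5610,.1993,0])
def fr(yaw): c,s=np.cos(yaw),np.sin(yaw); return np.array([[c,-s,0],[s,c,0],[0,0,1.]])
def quat(yaw,lean,flip):
    z=np.array([np.sin(lean),0,-np.cos(lean)]);y=np.array([0,-1. if flip else 1.,0])
    return Rn.from_matrix(fr(yaw)@np.c_[np.cross(y,z),y,z]).as_quat()
def rack(x,y,z): return oR+fr(yawR)@np.array([x,y,z])
def back(p,q,d): return np.array(p)-d*Rn.from_quat(q).as_matrix()[:,2]
tun=(np.array([.4648,-.0292,0]),.997); met=(np.array([.6415,-.224,0]),1.04); mat=np.array([.4333,-.3295,0])
mic=rack(.006,-.018,.060)
def loc(u,x,z): return u[0]+fr(u[1])@np.array([x,0,z])
E
python3 - <<'E'
from h import *
d=np.radians
def t(n,p,yaw,lean):
    for f in(0,1):
        q=quat(yaw,d(lean),f);s=r.solve_ik(p,q);print(n,lean,f,None if s is None else np.round(s,2))
t('mic',mic+[0,0,.089],yawR,45);t('mic pre',back(mic+[0,0,.089],quat(yawR,d(45),0),.13),yawR,45)
for y in(1.1,.5,0,-.6): t(f'mat {y}',mat+[0,0,.095],y,45)
t('tun',loc(tun,-.008,.03),tun[1],40);t('tun',loc(tun,-.008,.25),tun[1],40);t('tunplace',rack(-.008,0,.09),yawR,40)
t('met',loc(met,0,.028),met[1],40);t('met',loc(met,0,.25),met[1],40);t('metplace',rack(0,0,.134),yawR,40);t('metpre',rack(-.16,0,.18),yawR,40)
E
```

```text
mic 45 0 [-0.14  0.51  1.86  1.12  0.83  2.65]
mic 45 1 [-0.14  0.51  1.86  1.12  0.83 -0.49]
mic pre 45 0 [-0.33  0.31  1.86  0.93  1.06  2.77]
mic pre 45 1 [-0.33  0.31  1.86  0.93  1.06 -0.38]
mat 1.1 45 0 [-1.11  0.77  1.5   0.61  1.43  2.23]
mat 1.1 45 1 [-1.11  0.77  1.5   0.61  1.43 -0.91]
mat 0.5 45 0 [-1.2   0.63  1.86  0.95  1.04  2.35]
mat 0.5 45 1 [-1.2   0.63  1.86  0.95  1.04 -0.79]
mat 0 45 0 [-1.16  0.53  2.13  1.44  0.71  2.29]
mat 0 45 1 [-1.16  0.53  2.13  1.44  0.71 -0.85]
mat -0.6 45 0 [-0.91  0.47  2.29  2.61  0.44  1.84]
mat -0.6 45 1 [-0.91  0.47  2.29  2.61  0.44 -1.3 ]
tun 40 0 [-0.69  0.65  2.12  1.07  0.81  2.09]
tun 40 1 [-0.69  0.65  2.12  1.07  0.81 -1.05]
tun 40 0 [-0.69  0.21  1.93  0.75  1.22  2.68]
tun 40 1 [-0.69  0.21  1.93  0.75  1.22 -0.46]
tunplace 40 0 [-0.11  0.57  1.92  1.14  0.72  2.58]
tunplace 40 1 [-0.11  0.57  1.92  1.14  0.72 -0.56]
met 40 0 [-0.73  0.92  1.34  0.75  1.17  2.53]
met 40 1 [-0.73  0.92  1.34  0.75  1.17 -0.61]
met 40 0 [-0.73  0.66  1.18  0.68  1.49  2.82]
met 40 1 [-0.73  0.66  1.18  0.68  1.49 -0.33]
metplace 40 0 [-0.1   0.5   1.88  1.03  0.77  2.74]
metplace 40 1 [-0.1   0.5   1.88  1.03  0.77 -0.4 ]
metpre 40 0 [-0.46  0.34  2.    0.87  1.01  2.6 ]
metpre 40 1 [-0.46  0.34  2.    0.87  1.01 -0.54]
```

```bash
python3 - <<'E'
from h import *
s=r.read_state(); p=s["eef_pos"]
r.move_straight([p[0],p[1],.5],speed=.3)
q=quat(yawR,np.radians(45),1)
r.reach([.32,-.1,.5],q)
g=mic+[0,0,.089]
r.reach(back(g,q,.2),q); print(r.read_state()["time_s"])
im,_=optics.get_image("wrist"); cv2.imwrite("pics/w1.png",im[...,::-1])
r.move_straight(g,speed=.15)
f0=r.read_state()["contact_force"]
command_gripper(0,40); s=r.read_state();print(s["time_s"],s["grip_width"],s["grip_force"],f0,s["contact_force"])
im,_=optics.get_image("side"); cv2.imwrite("pics/s1.png",im[100:340,140:460,::-1].repeat(2,0).repeat(2,1))
E
```

```text
4.5417
6.575 0.03713908410172168 39.88672435283661 [ 0.47665404 -0.68461404  0.07107151] [-0.19018048 -2.63394517  2.98556149]
```

View pics/s1.png

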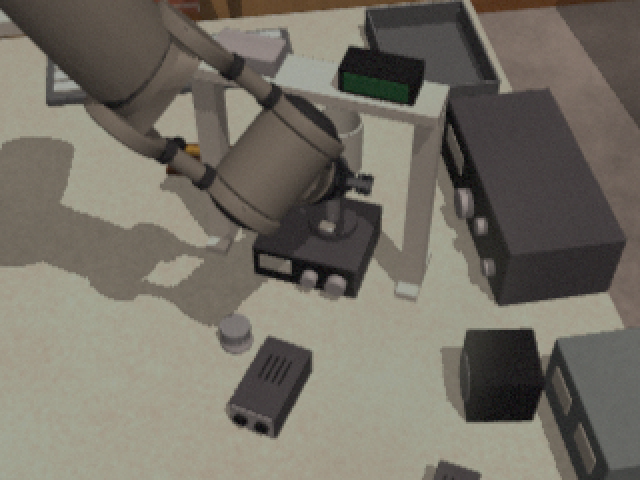

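The gripper is holding the mic head (width 37 mm), seen at about (345,185) in the crop, clear of the shelf.

```bash
python3 - <<'E'
from h import *
q=quat(yawR,np.radians(45),1); g=mic+[0,0,.089]
r.move_straight(g+[0,0,.025],speed=.08)
r.move_straight(g+fr(yawR)@[-.2,0,.05],speed=.2)
m=mat+[0,0,.003+.089]
r.reach(m+[0,0,.10],q)
r.move_straight(m+[0,0,.015],speed=.12)
print(r.move_straight(m-[0,0,.006],speed=.02,max_force=4)); s=r.read_state(); print(s["eef_pos"]-m,s["grip_width"],s["contact_force"],s["time_s"])
command_gripper(.085); r.hold(.2)
r.move_straight(back(m,q,.15),speed=.2)
print(r.read_state()["time_s"])
for n in("top","side"):
    im,W=cloud(n); np.save(f"/tmp/{n}1.npy",W); cv2.imwrite(f"/tmp/{n}1.png",im[...,::-1])
    P=W.reshape(-1,3);k=(np.hypot(P[:,0]-mat[0],P[:,1]-mat[1])<.09)
    h=P[k&(P[:,2]>.105)&(P[:,2]<.125)];f=P[k&(P[:,2]>.012)&(P[:,2]<.021)]
    for a in(h,f): print(n,len(a),cv2.minEnclosingCircle((a[:,:2]*1000).astype(np.float32)) if len(a) else 0)
cv2.imwrite("pics/s2.png",cv2.imread("/tmp/side1.png")[240:480,180:500].repeat(2,0).repeat(2,1))
E
```

```text
True
[ 4.94922127e-05 -1.10527735e-05  3.10442881e-04] 0.036652212835434725 [-0.64858589 -0.75806533  4.80438209] 11.1667
12.8
top 193 ((434.5029296875, -325.2921142578125), 19.7066593170166)
top 274 ((424.0531005859375, -324.97161865234375), 43.06283187866211)
side 339 ((434.59100341796875, -330.6957702636719), 19.195053100585938)
side 529 ((434.8140869140625, -329.8567199707031), 34.372737884521484)
```

View pics/s2.png

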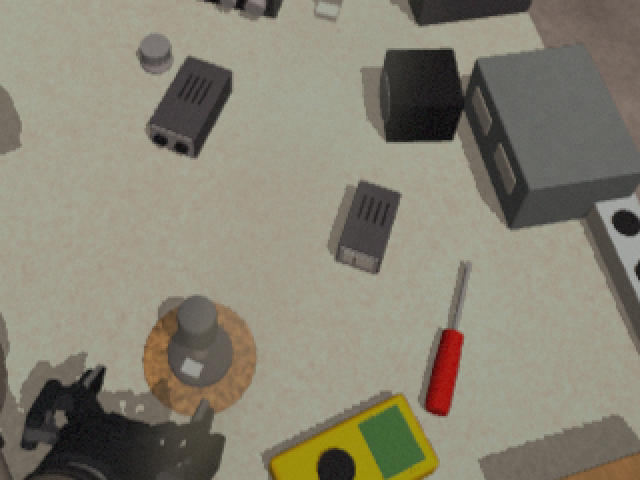

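The mic stands upright and centred on the mat (crop about (200,350)), within about 2 mm. Next is the tuner.

```bash
cat >> h.py <<'E'
def place(u,gx,gz,h0,lean=40):
    L=np.radians(lean); q=quat(u[1],L,1); qp=quat(yawR,L,1); g=loc(u,gx,gz)
    p=r.read_state()["eef_pos"]
    r.move_straight([p[0],p[1],max(p[2],.28)],speed=.3)
    r.reach(g+[0,0,.16],q)
    r.move_straight(g+[0,0,.05],speed=.2); print(r.move_straight(g,speed=.06,max_force=10))
    command_gripper(0,60); s=r.read_state(); print("grip",s["time_s"],s["grip_width"],s["grip_force"])
    r.move_straight(g+[0,0,.02],speed=.05); r.move_straight(g+[0,0,.20],speed=.2)
    d=rack(gx,0,h0+gz)
    r.reach(rack(gx-.2,0,h0+gz+.06),qp)
    print("lifted",r.read_state()["grip_width"])
    r.move_straight(d+fr(yawR)@[-.0,0,.02],speed=.15)
    print(r.move_straight(d-[0,0,.008],speed=.02,max_force=4)); s=r.read_state(); print("at",s["eef_pos"]-d,s["grip_width"],s["contact_force"],s["time_s"])
def release(back_d=.2):
    s=r.read_state(); command_gripper(.085); r.hold(.2); r.move_straight(back(s["eef_pos"],s["eef_rot"],back_d),speed=.2)
    print(r.read_state()["time_s"])
E
python3 - <<'E'
from h import *
place(tun,-.008,.03,.06)
im,_=optics.get_image("side"); cv2.imwrite("pics/s3.png",im[100:340,140:460,::-1].repeat(2,0).repeat(2,1))
E
```

```text
False
grip 16.85 0.06156028734014255 65.37516832351685
lifted 0.06156063054547578
True
at [-2.66926210e-05  4.16641441e-05  5.10913895e-04] 0.06151496794330319 [-0.52768838 -1.55386812  4.10370362] 21.3667
```

View pics/s3.png

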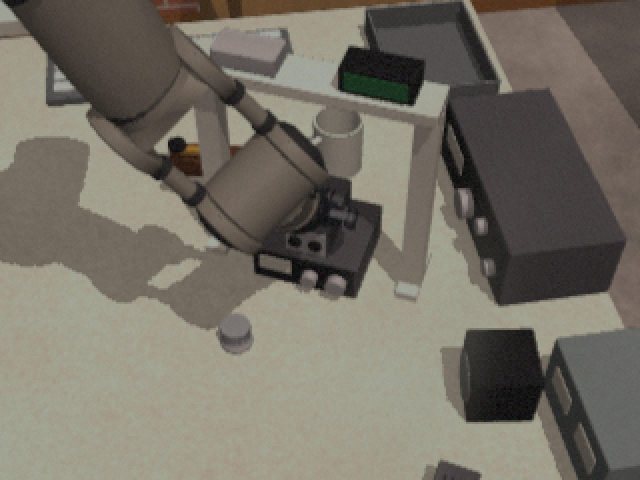

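The tuner is on the amplifier at the expected height. I'll release it and measure it against the amplifier.

```bash
cat >> h.py <<'E'
def check():
    p=r.read_state()["eef_pos"]; r.reach([.36,-.25,.42],quat(yawR,np.radians(40),1))
    for n in("top","side"):
        im,W=cloud(n); np.save(f"/tmp/{n}2.npy",W); cv2.imwrite(f"/tmp/{n}2.png",im[...,::-1])
        P=W.reshape(-1,3);A=np.c_[(P-oR)@fr(yawR)]*1000
        A=A[(abs(A[:,0])<85)&(abs(A[:,1])<95)]
        for nm,a,b in(("amp",55,64.5),("tuner",101,110),("meter",143,153)):
            t=A[(A[:,2]>a)&(A[:,2]<b)]
            if len(t)>30: print(n,nm,len(t),"x",np.percentile(t[:,0],[.5,2,98,99.5]).round(1),"y",np.percentile(t[:,1],[.5,2,98,99.5]).round(1),"rect",[np.round(v,2) for v in cv2.minAreaRect(t[:,:2].astype(np.float32))])
E
python3 - <<'E'
from h import *
release(); check()
cv2.imwrite("pics/s4.png",cv2.imread("/tmp/side2.png")[120:280,200:400].repeat(4,0).repeat(4,1)[:600])
E
```

```text
23.1333
top amp 794 x [-65.1 -64.2  -3.5  -2.3] y [-73.  -71.7  74.5  75.7] rect [array([-33.52,   1.4 ]), array([ 64.03, 149.06]), np.float64(0.39)]
top tuner 409 x [-54.8 -53.4 -10.   -9.4] y [-29.7 -28.6  30.9  31.8] rect [array([-32.39,   1.05]), array([61.8 , 46.28]), np.float64(89.7)]
side amp 1097 x [-69.5 -68.1  59.7  63.6] y [-76.6 -75.6  70.8  72.3] rect [array([-1.84, -1.78]), array([149.98, 136.55]), np.float64(89.99)]
side tuner 681 x [-59.7 -58.3  51.9  53.9] y [-32.5 -32.1  27.7  28.8] rect [array([-2.99, -1.75]), array([118.4 ,  62.38]), np.float64(0.06)]
```

View pics/s4.png

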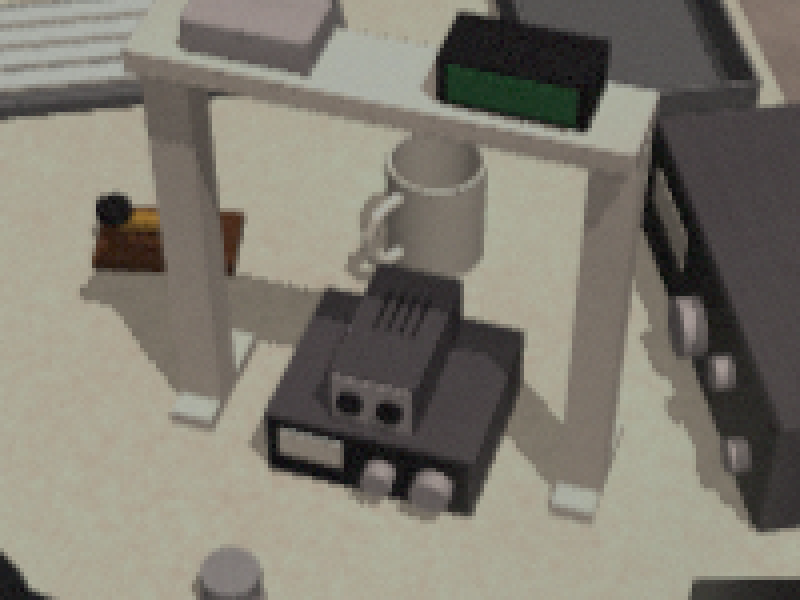

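The tuner is centred and square on the amplifier within about 1 mm (crop about (395,345)). Next is the meter.

```bash
python3 - <<'E'
from h import *
place(met,-.003,.028,.106)
release(); check()
cv2.imwrite("pics/s5.png",cv2.imread("/tmp/side2.png")[100:420,200:440].repeat(2,0).repeat(2,1)[:600])
E
```

```text
False
grip 28.4167 0.04914589457048864 63.13165783882141
lifted 0.04931677647034138
True
at [3.25349268e-05 1.14231303e-04 5.38438981e-04] 0.049202206064820085 [ 0.41675917 -0.08648066  4.27872824] 33.6167
35.4167
top amp 795 x [-65.2 -64.3  -3.2  -2.3] y [-73.  -70.9  74.4  75.5] rect [array([-33.62,   1.29]), array([ 64.11, 149.02]), np.float64(0.15)]
top tuner 166 x [-55.4 -55.2 -10.9 -10.3] y [-29.8 -29.4  31.2  32.1] rect [array([-32.9 ,   1.18]), array([62.04, 45.41]), np.float64(89.74)]
top meter 211 x [-43.1 -42.5 -17.  -16.2] y [-23.2 -22.8  24.8  25.9] rect [array([-29.75,   1.33]), array([49.57, 27.1 ]), np.float64(88.86)]
side amp 1064 x [-69.9 -68.3  60.1  63.5] y [-76.6 -75.6  71.1  72.3] rect [array([-3.36, -2.16]), array([150.61, 140.75]), np.float64(89.29)]
side tuner 219 x [-61.  -59.6  46.9  51.5] y [-33.1 -32.7  27.9  28.9] rect [array([-3.36, -1.63]), array([115.64,  62.99]), np.float64(0.17)]
side meter 475 x [-47.3 -46.1  40.1  42.9] y [-26.7 -26.1  22.3  23.3] rect [array([-2.86, -1.51]), array([93.71, 50.42]), np.float64(0.53)]
```

View pics/s5.png

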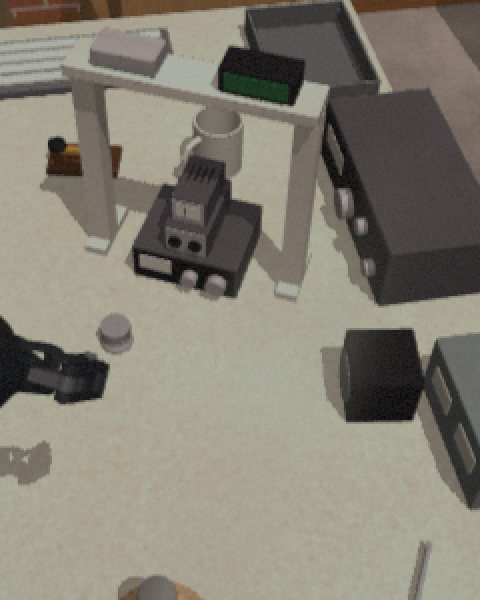

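The meter sits centred and square on the tuner (crop about (197,195)), nothing else has moved, and the mic is still on the mat at the bottom of the crop. I'm handing the job in.

```bash
python3 -c "
from h import *
r.hold(.3); print(r.finish_job())"
```

```text
the job is handed in; nothing more can be done
None
```

The job is handed in: the mic stands upright within about 2 mm of the mat's centre, and the tuner and then the meter are stacked on the amplifier, centred within about 1 mm and square, by the camera measurements, after about 36 s of robot time.

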